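Release the ratchet bookend and push its jaw back

ROBOT

A 6-joint arm with a two-finger parallel gripper is mounted at the origin on the work surface. World frame = base frame: x ahead of the robot, y to its left, z up, the work surface at z = 0. Lengths are in mm, angles in rad, forces in N, time in s.
With the tool pointing down it reaches from about 275 to 825 mm from the base axis. Payload 5.2 kg.
Tool frame: the origin (TCP) lies at the very end of the fingers, on their centre line; the grasp point (between the pads) lies 19 mm behind it; z points along the fingers, y is the direction in which the jaws open and shut (so a half turn about z gives the same grasp; the last joint's range is limited). The gripper opens to 93 mm and grips with 3 to 60 N. Pads are 15 mm wide; open, the fingers measure 128 mm over their backs; the gripper's body (75 mm by 188 mm) begins 65 mm behind the grasp point.
Start: joints at [1.061, 0.259, 1.535, -0, 1.348, -0.203], TCP at [166.083, 524.329, 218.653] pointing down, gripper open.
Joint ranges: [-3.14, 3.14], [-0.91, 2.08], [0.19, 2.58], [-1.22, 4.36], [0.22, 2.71], [-3.12, 3.12]. Speed limits (rad/s): [2.57, 2.57, 3.14, 3.14, 3.14, 3.14].

INTERFACE

Orientations are given as [roll, pitch, yaw] about the fixed x, y, z axes, in that order (R = Rz(yaw) Ry(pitch) Rx(roll)).
In Python, from bench import robot gives the robot as it stands. The module is installed in compiled form; this text tells all that it offers. Calls block until the motion is done:
- robot.move_ptp(position, orientation): joint-space move of the TCP to a pose.
- robot.move_linear(position, ori=None, speed=150, f_stop=None): straight line of the TCP; ori=None keeps the orientation; speed is the mean speed in mm/s. With f_stop (N) it stops when the force on the tool has changed by that much, and returns True; else False.
- robot.move_j(angles): joint-space move.
- robot.move_gripper(opening): opening from 0.0 (shut) to 1.0 (fully open); the grip force is fixed at half the most; returns when the fingers have stopped.
- robot.sleep(seconds).
- robot.inverse_kinematics(position, orientation): joint angles nearest the present ones, or None.
- robot.get_image(name): name is "scene" or "side" or "wrist"; returns a dict with "img" (384x512x3 uint8, blue, green, red), "fovy" (degrees; the focal length in pixels is half the picture's height over the tangent of half this angle, whatever the lens; pixels are square), "cx", "cy" (the principal point, pixels), "eye" and "orientation" of the camera in the world. Camera axes: x right, y down, z forward; pixel columns grow to the right and rows downward; lengths in mm; the calibration is good to about 2 mm. A picture is of the moment at which its call begins. There is no depth.
A pose or a line that the arm cannot do raises robot.MotionError and nothing moves.
- robot.hand_in(): hands the job in, once; it reports no verdict.
Readings, each from a call of its own:
- robot.current_t(): time.
- robot.current_qpos(): joint angles.
- robot.current_joint_vel(): joint speeds.
- robot.current_joint_efforts(): joint torques, N m.
- robot.current_tcp_pos(): TCP position.
- robot.current_eef_rot(): TCP orientation.
- robot.current_contact_force(): force on the tool from outside, world axes, zero at the start.
- robot.current_ft_torque(): the same for the moment, N m.
- robot.current_gripper_width(): opening from 0.0 (shut) to 1.0 (fully open).
Only numpy, scipy, OpenCV 4.12 (cv2) and the standard library are available. Lean on these libraries where they do the work, as an engineer would, in place of code of your own. Each camera call takes 0.05 s, during which the arm holds its last target.

TASK

Make room in the row holder on the pharmacy counter: press down the release pad of its ratchet jaw and, keeping it pressed, push the jaw back along its bar, away from the cartons, until it is up against the end block. Then let the release pad spring up again and move clear. Use the fingers only to press and push: grasp and lift nothing, leave the cartons standing in the holder, and do not disturb the mug, the pill bottle and the stapler.

Things in the scene. Friction and masses are not known exactly. Their poses are not given: they have to be found in the camera images.
- holder: row holder fixed to the counter: white base plate 360 x 130 x 12 mm, upright plate at one end, and along one long edge an aluminium toothed bar 16 mm wide, top 48 mm above the counter. Origin: centre of the underside. x axis: along the bar, the way the jaw is pushed back (from the cartons to the end block); z up. The bar's centre line is at y = +40 mm, the cartons at y = -22 mm
- jaw (a joint): travel of the jaw's carriage along the bar, m: 0 = nearest the cartons, 0.145 = fully back against the end block; starts between 0 and 0.05. While the release pad is up the ratchet blocks backward travel (after at most 10 mm of slack). With the pad down the jaw slides with about 4 N of friction and stays where it is left
- release (a joint): travel of the release pad, m: 0 = up, 0.010 = fully down on a firm stop; the ratchet is free beyond 0.006. Sprung: 3 N to start it, 8 N fully down; it springs up when let go. At the start it may sit up to 5.5 mm down, resting on the slope of a tooth
- release_top (a point): centre of the top face of the release pad, a ribbed grey pad on the jaw's black carriage, 50 mm along the bar by 44 mm across; its top is 90 mm above the counter when up, 80 mm when fully down. It travels with the jaw. Open on the carton side (-x) and across; right behind it (+x) stands the thumb stop
- thumb_face (a point): centre of the carton-side (-x) face of the thumb stop, a black upright block of the carriage behind the release pad: 48 mm wide, 15 mm thick, top 118 mm above the counter. The face stands 29 mm in +x from the pad's centre, this point 14 mm above the raised pad. A finger holding the pad down pushes the jaw back by bearing on this face
- plate_top (a point): middle of the top edge of the jaw's aluminium plate, 105 mm above the counter; 8 mm thick, 78 mm wide across the bar. It is part of the jaw and stands beside the carriage, over the base plate: holder y from -60 to +18 mm, and 28 to 36 mm to the carton side (-x) of the release pad's centre
- end_face (a point): on the face of the grey end block that the back of the carriage meets (that back is 15 mm behind thumb_face). The block is 44 mm wide, top 68 mm above the counter; this point is on the bar's centre line, 45 mm above the counter
- carton1_mid (a point): centre of a loose medicine carton (next to the fixed end plate), 30 x 72 x 98 mm (along the bar, across, high), standing on the holder's base plate, its top 110 mm above the counter; to be left alone
- carton2_mid (a point): centre of a loose medicine carton (in the middle of the row), 30 x 72 x 98 mm (along the bar, across, high), standing on the holder's base plate, its top 110 mm above the counter; to be left alone
- carton3_mid (a point): centre of a loose medicine carton (nearest to the jaw), 30 x 72 x 98 mm (along the bar, across, high), standing on the holder's base plate, its top 110 mm above the counter; to be left alone
- mug_mid (a point): centre (half-way up) of a white mug, 76 mm across, 90 mm high, standing loose on the counter near the holder; to be left alone
- pills_mid (a point): centre (half-way up) of an amber pill bottle with a white cap, 48 mm across, 85 mm high, standing loose on the counter near the holder; to be left alone
- stapler_mid (a point): centre of a stapler, 130 x 34 x 50 mm, lying loose on the counter near the holder; to be left alone
Mind the look-alikes: they are no part of the job. What is shaped like the part that bears carton1_mid but turquoise or yellow is not meant. What is shaped like the part that bears carton3_mid but turquoise is not meant.

How it is judged:
By the outcome, as a careful person would: the job done as asked, in the order asked, and still so for the second after the job is handed in, with the robot touching nothing.
It also fails if it takes over 45 s, if anything falls off the work surface, if the arm or the gripper's body presses on something with over 40 N, if the wrist force passes 120 N, or if a joint passes its speed limit or range.

## Working session

There is one attempt and no reset: what is moved stays moved. The work goes in short steps, each a Python script; the robot and the scene stay as the last script left them, time stands still between calls to the robot, and variables do not carry over. Pictures are saved under pics/ and viewed, and the job is handed in when it is done.

```bash
mkdir -p pics
python3 - <<'E'
from bench import robot
import cv2,json
for n in ["scene","side","wrist"]:
    d=robot.get_image(n); cv2.imwrite(f"pics/{n}0.png",d["img"])
    print(n,{k:(v.tolist() if hasattr(v,'tolist') else v) for k,v in d.items() if k!="img"})
print(robot.current_t(),robot.current_eef_rot(),robot.current_contact_force())
E
```

```text
scene {'fovy': 51.7186098254603, 'cx': 251.8249994607826, 'cy': 190.40066227288398, 'eye': [1168.6685700608873, -26.319384670350846, 717.9290435959106], 'orientation': [-2.3536889646923083, 0.011318426574724816, 1.3281332558464267]}
side {'fovy': 56.63114999501592, 'cx': 253.38938049129789, 'cy': 189.67783432934638, 'eye': [262.9396533368202, 720.4385284513535, 549.0058979523013], 'orientation': [-2.1517517317315353, -0.008387824564733082, -2.676187762600834]}
wrist {'fovy': 61.828699790108615, 'cx': 255.15819271069117, 'cy': 194.7834674558091, 'eye': [103.50076892285968, 543.6704052282338, 383.86833681808616], 'orientation': [2.9032699723980597, 0.0018566788347809116, 1.2639336682637587]}
0.15 [-3.14022451e+00 -2.54731300e-04  2.83477677e+00] [0.72176602 0.09504132 0.52481925]
```

View pics/scene0.png

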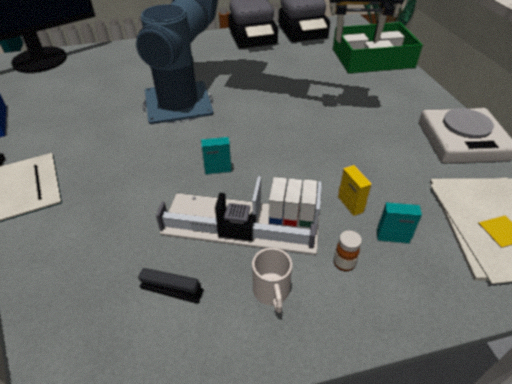

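View pics/side0.png

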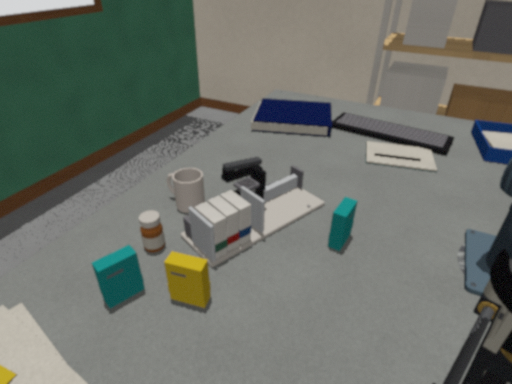

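View pics/wrist0.png

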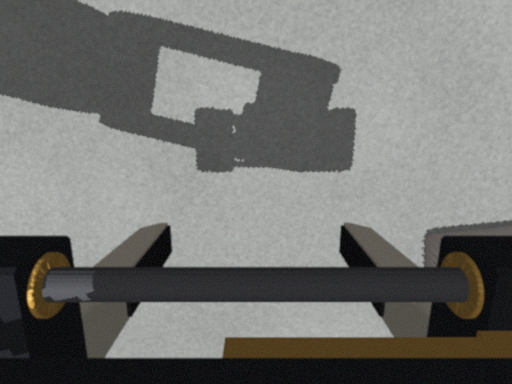

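Run:
```python
import cv2
a=cv2.imread("pics/scene0.png")[160:260,145:335]; cv2.imwrite("pics/z1.png",cv2.resize(a,None,fx=4.2,fy=4.2,interpolation=cv2.INTER_CUBIC))
a=cv2.imread("pics/side0.png")[145:275,165:335]; cv2.imwrite("pics/z2.png",cv2.resize(a,None,fx=4.5,fy=4.5,interpolation=cv2.INTER_CUBIC))
```

```text
(no output)
```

View pics/z1.png

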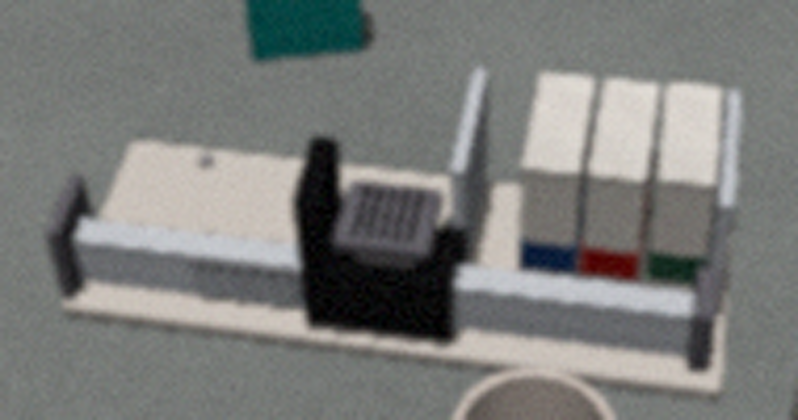

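View pics/z2.png

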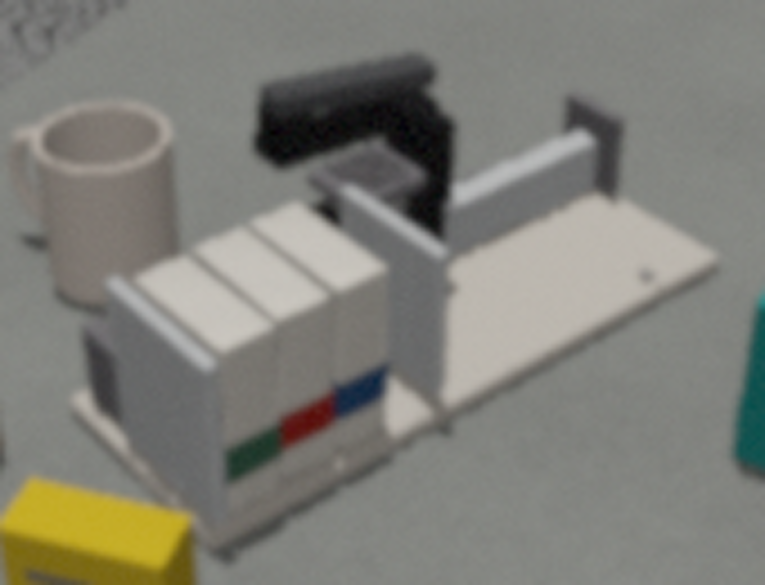

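```bash
cat > h.py <<'E'
import numpy as np
from scipy.spatial.transform import Rotation as R
CAM={'scene':(51.7186098254603,251.825,190.4007,[1168.6685700608873,-26.319384670350846,717.9290435959106],[-2.3536889646923083,0.011318426574724816,1.3281332558464267]),
'side':(56.63114999501592,253.38938,189.677834,[262.9396533368202,720.4385284513535,549.0058979523013],[-2.1517517317315353,-0.008387824564733082,-2.676187762600834])}
def proj(P,cam):
    fv,cx,cy,e,o=cam; f=192/np.tan(np.radians(fv)/2)
    q=R.from_euler('xyz',o).inv().apply(np.atleast_2d(P)-e)
    return np.c_[cx+f*q[:,0]/q[:,2],cy+f*q[:,1]/q[:,2]]
def atz(uv,z,cam):
    fv,cx,cy,e,o=cam; f=192/np.tan(np.radians(fv)/2)
    d=R.from_euler('xyz',o).apply([(uv[0]-cx)/f,(uv[1]-cy)/f,1]); e=np.array(e)
    return e+d*(z-e[2])/d[2]
def h2w(p,x,y,yaw):
    p=np.atleast_2d(p); c,s=np.cos(yaw),np.sin(yaw)
    return np.c_[x+c*p[:,0]-s*p[:,1],y+s*p[:,0]+c*p[:,1],p[:,2]]
E
cat > fit.py <<'E'
from h import *
from scipy.optimize import least_squares
z1=lambda u,v:((u+.5)/4.2-.5+145,(v+.5)/4.2-.5+160)
z2=lambda u,v:((u+.5)/4.5-.5+165,(v+.5)/4.5-.5+145)
# cam, pixel, function of (X pad, release) -> holder pt
D=[('scene',z1(63,303),lambda X,r:(180,65,12)),('scene',z1(130,143),lambda X,r:(180,-65,12)),('scene',z1(722,377),lambda X,r:(-180,65,12)),
('side',z2(718,258),lambda X,r:(180,-65,12)),('side',z2(72,400),lambda X,r:(-180,65,12)),
('side',z2(343,188),lambda X,r:(X-32,18,105)),('side',z2(443,252),lambda X,r:(X-32,-60,105)),
('scene',z1(482,70),lambda X,r:(X-32,-60,105)),('scene',z1(460,170),lambda X,r:(X-32,18,105)),
('scene',z1(355,185),lambda X,r:(X+25,18,90-r)),('scene',z1(441,190),lambda X,r:(X-25,18,90-r)),
('scene',z1(435,250),lambda X,r:(X-25,62,90-r)),('scene',z1(335,245),lambda X,r:(X+25,62,90-r)),
('side',z2(310,177),lambda X,r:(X-25,62,90-r)),('side',z2(372,142),lambda X,r:(X+25,62,90-r)),('side',z2(425,178),lambda X,r:(X+25,18,90-r)),
]
def res(p):
    return np.concatenate([proj(h2w(f(p[3],p[4]),*p[:3]),CAM[c])[0]-uv for c,uv,f in D])
c=atz(z1(390,260),12,CAM['scene'])
s=least_squares(res,[c[0],c[1],-1.5,0,3],loss='soft_l1',x_scale=[10,10,.1,10,3])
print(s.x,s.cost); print(np.round(s.fun.reshape(-1,2),1))
print(np.sqrt(np.diag(np.linalg.inv(s.jac.T@s.jac)))*.7)
p=s.x
for n,q in dict(pad=(p[3],40,90-p[4]),thumb=(p[3]+29,40,104),end=(180,40,45)).items(): print(n,h2w(q,*p[:3])[0])
for n,z,uv in [('mug',90,(272,262)),('pills',85,(350,241)),('stapler',50,(170,279))]:print(n,atz(uv,z,CAM['scene']))
for uv in [(60,200),(85,215),(82,180),(50,225)]: # end block tops
    w=atz(z1(*uv),68,CAM['scene'])-[p[0],p[1],0]; c_,s_=np.cos(p[2]),np.sin(p[2]); print('endtop',w[0]*c_+w[1]*s_,-w[0]*s_+w[1]*c_)
E
python3 fit.py
```

```text
[566.27808474  88.66830662  -1.96598822  -2.33276996   3.82254002] 8.163616247930456
[[-0.7  0.7]
 [-0.4 -1.1]
 [ 0.7  1.4]
 [ 0.2 -1.5]
 [-1.2 -0.3]
 [-0.  -0.5]
 [ 0.4  0.1]
 [-0.2 -1.5]
 [ 0.  -0.9]
 [-0.6 -1.2]
 [ 1.4 -0.1]
 [-0.3  0.8]
 [ 0.2 -0.6]
 [-1.8 -0.1]
 [ 0.2  0.9]
 [ 0.1  0.1]]
[0.75250795 0.98951858 0.00600454 1.18715507 0.99331589]
pad [604.09307508  75.42186101  86.17745998]
thumb [592.9285014   48.65710257 104.        ]
end [533.8976391  -92.85719225  45.        ]
mug [751.25907535 109.19185708  90.        ]
pills [738.12342837 275.23474156  85.        ]
stapler [713.5943351  -86.45538534  50.        ]
endtop 178.62868094149036 37.798801333056424
endtop 162.08528110827788 46.31803109296372
endtop 171.49134047517958 21.964398750528176
endtop 178.18474643647673 55.779935663293884
```

Run:
```python
from bench import robot
from h import *
import cv2
H=(566.278,88.668,-1.966);yaw=-1.966+np.pi
robot.move_gripper(0.0)
p=h2w((-2.3+5,40,190),*H)[0]
print(p,robot.inverse_kinematics(list(p),[np.pi,0,yaw]))
robot.move_ptp(list(p),[np.pi,0,yaw])
print(robot.current_t(),robot.current_tcp_pos(),robot.current_contact_force(),robot.current_qpos(),robot.current_gripper_width())
d=robot.get_image("wrist");cv2.imwrite("pics/w1.png",d["img"])
cam=(d["fovy"],d["cx"],d["cy"],list(d["eye"]),list(d["orientation"])); print(cam)
X=-2.33
for n,q in dict(padA=(X+25,18,86),padB=(X-25,18,86),padC=(X-25,62,86),padD=(X+25,62,86),thumbtopL=(X+29,16,118),thumbtopR=(X+29,64,118),plate18=(X-32,18,105),plate60=(X-32,-60,105)).items(): print(n,proj(h2w(q,*H),cam)[0].round(0))
d=robot.get_image("scene");cv2.imwrite("pics/s1.png",d["img"])
```

```text
[602.15523714  70.77627412 190.        ] [-6.67790566e-02  3.78358316e-01  1.43678358e+00 -4.44089210e-16
  1.32645076e+00  3.28424617e-01]
3.85 [601.92135967  71.89140175 190.15061041] [-0.19349683  0.0877196   0.25771242] [-6.51485650e-02  3.77967521e-01  1.43699007e+00  3.52473805e-04
  1.32653088e+00  3.28312114e-01] 0.0031041685521178974
(61.828699790108615, 255.15819271069117, 194.7834674558091, [np.float64(626.368779881589), np.float64(131.79498986828668), np.float64(356.09373638465496)], [np.float64(2.902937517905275), np.float64(8.598774540202747e-05), np.float64(-0.3936104890546228)])
padA [231. 217.]
padB [230. 160.]
padC [283. 160.]
padD [281. 217.]
thumbtopL [226. 234.]
thumbtopR [287. 234.]
plate18 [228. 154.]
plate60 [129. 154.]
```

View pics/w1.png

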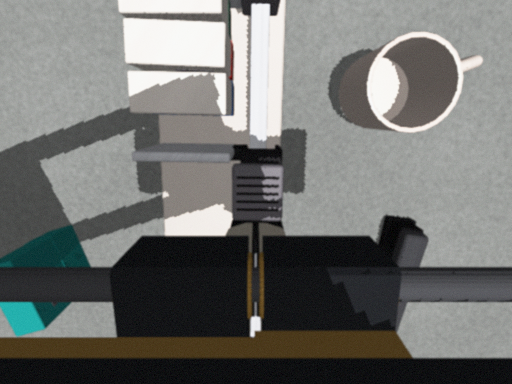

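Run:
```python
from bench import robot
from h import *
import cv2
H=(566.278,88.668,-1.966)
W=lambda x,z:list(h2w((x,40,z),*H)[0])
print(robot.move_linear(W(-2+13,100),speed=100,f_stop=8))
print(robot.current_tcp_pos(),robot.current_contact_force())
for f in ("scene","side"): cv2.imwrite(f"pics/{f}2.png",robot.get_image(f)["img"])
print(robot.move_linear(W(-2+13,77),speed=25,f_stop=18))
print(robot.current_t(),robot.current_tcp_pos(),robot.current_contact_force())
for f in ("scene","side"): cv2.imwrite(f"pics/{f}3.png",robot.get_image(f)["img"])
a=[cv2.resize(cv2.imread(f"pics/scene{k}.png")[130:260,165:295],None,fx=3,fy=3) for k in (2,3)]
b=[cv2.resize(cv2.imread(f"pics/side{k}.png")[120:230,190:320],None,fx=3,fy=1.8) for k in (2,3)]
cv2.imwrite("pics/c3.png",cv2.vconcat([cv2.hconcat(a),cv2.hconcat(b)]))
```

```text
False
[599.57620776  63.14254723 100.72048679] [-0.02919532 -0.622622   -0.10620216]
True
5.9083 [599.30051571  62.99553847  80.21068297] [-2.58755827  0.56596432  8.29329854]
```

View pics/c3.png

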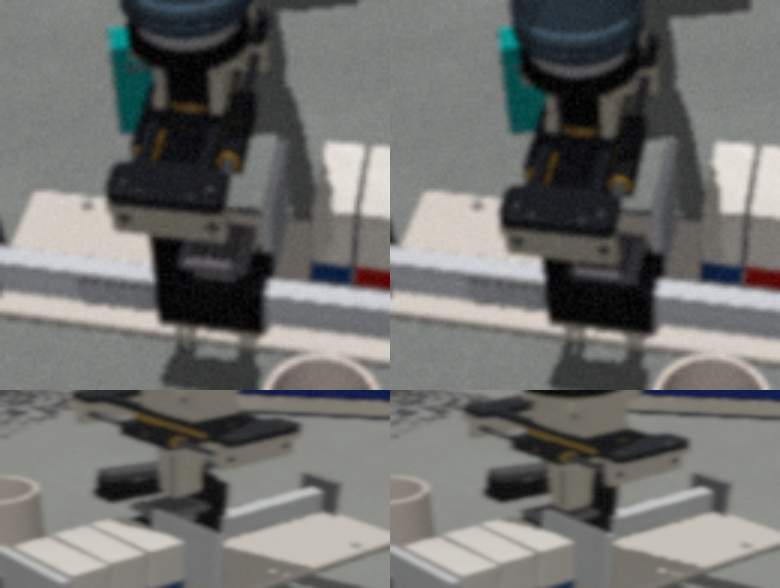

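Run:
```python
from bench import robot
from h import *
H=(566.278,88.668,-1.966)
W=lambda x,z:list(h2w((x,40,z),*H)[0])
def st(m):
    p=np.array(robot.current_tcp_pos())-[H[0],H[1],0];f=robot.current_contact_force();c,s=np.cos(H[2]),np.sin(H[2])
    print(m,round(robot.current_t(),2),"hold",np.round([p[0]*c+p[1]*s,-p[0]*s+p[1]*c,p[2]],1),"F",np.round([f[0]*c+f[1]*s,-f[0]*s+f[1]*c,f[2]],1))
st("a")
r=robot.move_linear(W(11,78),speed=15,f_stop=12);st(r)
r=robot.move_linear(W(20,78),speed=20,f_stop=25);st(r)
r=robot.move_linear(W(40,78),speed=30,f_stop=25);st(r)
```

```text
a 6.01 hold [11.  40.4 80.2] F [ 0.7 -2.3  8.4]
True 6.22 hold [11.  40.4 80.2] F [ 0.8 -1.7  6.4]
False 6.82 hold [18.5 40.5 80. ] F [-2.8 -4.  12.8]
False 7.63 hold [38.6 40.2 79.9] F [-2.3 -4.7 14.2]
```

Run:
```python
from bench import robot
import cv2
for f in ("scene","side"): cv2.imwrite(f"pics/{f}4.png",robot.get_image(f)["img"])
a=[cv2.resize(cv2.imread(f"pics/scene{k}.png")[130:260,145:295],None,fx=2.6,fy=2.6) for k in (3,4)]
b=[cv2.resize(cv2.imread(f"pics/side{k}.png")[120:230,190:340],None,fx=2.6,fy=2.2) for k in (3,4)]
cv2.imwrite("pics/c4.png",cv2.vconcat([cv2.hconcat(a),cv2.hconcat(b)]))
```

```text
(no output)
```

View pics/c4.png

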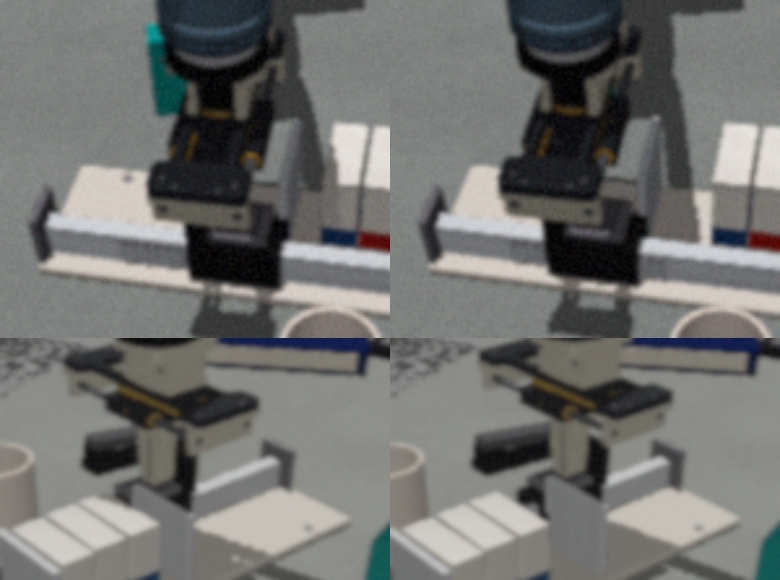

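```bash
cat >> h.py <<'E'
H=(566.278,88.668,-1.966)
W=lambda x,z:list(h2w((x,40,z),*H)[0])
def st(robot,m):
    p=np.array(robot.current_tcp_pos())-[H[0],H[1],0];f=robot.current_contact_force();c,s=np.cos(H[2]),np.sin(H[2])
    print(m,round(robot.current_t(),2),"hold",np.round([p[0]*c+p[1]*s,-p[0]*s+p[1]*c,p[2]],1),"F",np.round([f[0]*c+f[1]*s,-f[0]*s+f[1]*c,f[2]],1))
E
python3 - <<'E'
from bench import robot
from h import *
import cv2
for x in (70,100,120,170):
    r=robot.move_linear(W(x,77.7),speed=30,f_stop=20);st(robot,r)
    if r: break
for f in ("scene","side"): cv2.imwrite(f"pics/{f}5.png",robot.get_image(f)["img"])
a=[cv2.resize(cv2.imread(f"pics/scene{k}.png")[130:260,145:295],None,fx=2.6,fy=2.6) for k in (4,5)]
b=[cv2.resize(cv2.imread(f"pics/side{k}.png")[120:230,190:340],None,fx=2.6,fy=2.2) for k in (4,5)]
cv2.imwrite("pics/c5.png",cv2.vconcat([cv2.hconcat(a),cv2.hconcat(b)]))
E
```

```text
False 8.88 hold [68.5 39.8 79.8] F [-3.7 -5.4 17.3]
False 10.03 hold [98.6 39.5 79.8] F [-2.7 -7.  18.8]
False 10.85 hold [118.8  39.2  79.7] F [-3.4 -7.3 19.5]
True 11.9 hold [146.9  41.   80.3] F [-3.2 -1.8  8. ]
```

View pics/c5.png

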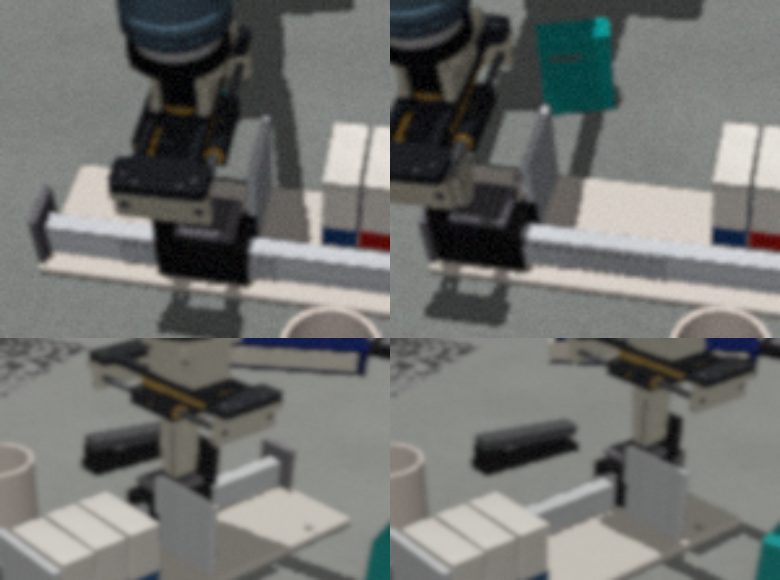

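Run:
```python
from bench import robot
from h import *
import cv2
r=robot.move_linear(W(148,78.3),speed=15,f_stop=40);st(robot,r)
r=robot.move_linear(W(152,78.3),speed=15,f_stop=40);st(robot,r)
robot.sleep(.2);st(robot,'')
```

```text
False 12.25 hold [146.9  41.1  79.9] F [-3.3 -2.3 12.1]
False 12.67 hold [147.1  41.1  79.9] F [-18.   -1.   11.6]
 12.87 hold [147.1  41.1  79.9] F [-17.7  -1.2  11.2]
```

Run:
```python
from bench import robot
from h import *
import cv2
r=robot.move_linear(W(148.5,78.5),speed=15);st(robot,r)
r=robot.move_linear(W(148.3,98),speed=30);st(robot,r)
r=robot.move_linear(W(144,160),speed=80);st(robot,r)
r=robot.move_linear(W(100,230),speed=120);st(robot,r)
robot.move_ptp([300,350,280],[np.pi,0,1.176]);st(robot,'')
for f in ("scene","side"): cv2.imwrite(f"pics/{f}6.png",robot.get_image(f)["img"])
a=cv2.resize(cv2.imread("pics/scene6.png")[150:310,130:400],None,fx=2.8,fy=2.8,interpolation=cv2.INTER_CUBIC);cv2.imwrite("pics/c6.png",a)
b=cv2.resize(cv2.imread("pics/side6.png")[130:310,90:360],None,fx=2.8,fy=2.8,interpolation=cv2.INTER_CUBIC);cv2.imwrite("pics/d6.png",b)
```

```text
False 13.25 hold [146.9  41.   80. ] F [-4.9 -1.1  9.8]
False 14.05 hold [147.2  39.4  97.5] F [-5.4 -0.9  0.2]
False 14.97 hold [144.2  39.6 159.5] F [-0.4 -0.3 -0.3]
False 15.82 hold [100.3  39.5 229.2] F [ 0.1 -0.1  0.2]
 17.49 hold [-138.5 -345.5  279.8] F [0.2 0.1 0.6]
```

View pics/c6.png

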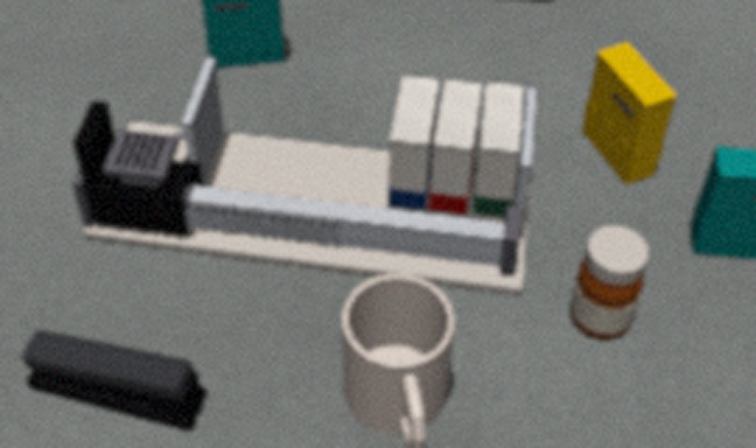

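View pics/d6.png

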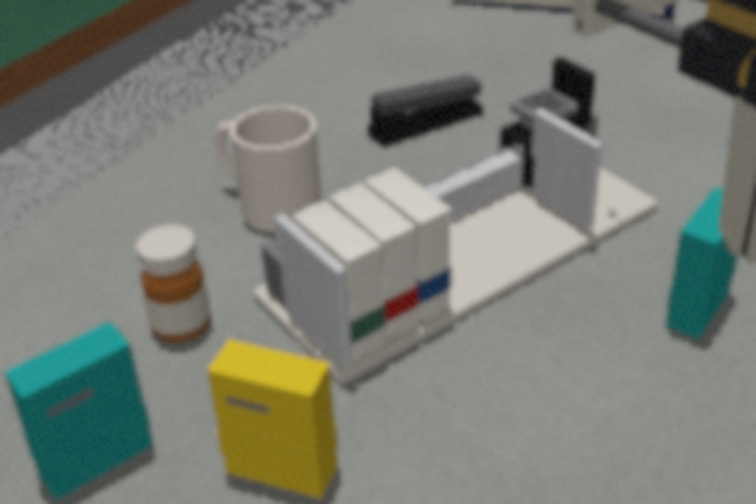

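```bash
python3 -c "
from bench import robot
robot.hand_in()"
```

```text
the job is handed in; nothing more can be done
```

The jaw is back against the end block, the release pad has been let go, and I handed the job in after about 17.5 s. No verdict was reported.

- **Press and push:** I pressed the pad down with the shut fingers to its stop, with the fingertips at about 80 mm. I then pushed along the bar with about 8–20 N of downward force until the jaw met the end block.
- **End check:** Pushing on with about 18 N moved the jaw no further. The thumb face sat at about 154 mm along the holder, which agrees with the block as I measured it in the images.
- **Release:** I lifted straight up with a light push still on, so the jaw would not be dragged forward, and moved the arm well clear. Tool force was about zero afterwards.
- **Last pictures:** The carriage is at the end block. All three cartons are standing, and the mug, pill bottle and stapler look unmoved.
- **Not measured:** I judged by eye that the pad is up and that nothing was disturbed. The calibration fit was out by up to about 2 pixels (a few mm), too coarse to tell a fully raised pad from one resting a few mm down on a tooth.

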